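# Clear the drop-front display cabinet and close it

## Task

Close up the small wooden display cabinet on the counter. First take away the jar standing on its lowered front flap and stand it upright in the low square tray, setting it down without dropping it; then, with the flap still down, push the wooden box that sticks out all the way into the compartment, and finally swing the flap up until it is fully shut. Leave the bowl, the bottle and the printing stamp where they are.

Things in the scene. Friction and masses are not known exactly. Their poses are not given: they have to be found in the camera images.
- cabinet: Fixed dark wooden cabinet, 250 mm wide (y), 190 deep (x), 172 high. Origin at counter level under the middle of its front plane; x points into it (away from the robot), z up. Compartment: floor at 45 mm height, 226 mm wide, 178 deep, 115 high, closed at sides and back. The roof (top at 172 mm) begins 30 mm behind the front plane. Two battens reach 100 mm forward under the lowered flap.
- flap (a joint): Angle of the front flap: 0 shut (upright), 1.571 fully lowered (level, towards the robot), its start. Panel 250 mm wide, 127 mm from hinge to free edge, 12 mm thick, 0.4 kg. Lowered, its upper face is at 44 mm height. The hinge is slightly stiff: let go within 0.2 rad of upright the flap stays, from further out it may drop. No latch.
- flap_hinge (a point): Middle of the flap's hinge line, which runs along the cabinet's y: on the front plane, 45 mm above the counter.
- flap_bar (a point): Middle of the flap's handle: a round steel bar 12 mm thick, 140 mm long, parallel to the hinge, on two arms beyond the free edge, with a 44 mm opening between edge and bar. Its axis is 177 mm from the hinge along the panel and 7 mm to the outer side: lowered, 177 mm in front of the hinge at 38 mm height; shut, at 222 mm height, 7 mm before the front plane.
- box: Closed light wooden storage box, 130 mm deep (x), 120 wide (y), 100 high, about 0.5 kg. Origin at the centre of its underside, axes parallel to its sides, x into the cabinet. It stands on the compartment floor and at the start sticks out 30 to 45 mm over the flap, turned a little.
- box_front_left (a point): Left (+y) vertical front edge of the box, 50 mm above its underside. The box is fully in when this edge and the right one are behind the cabinet's front plane.
- box_front_right (a point): Right (-y) vertical front edge of the box, 50 mm above its underside.
- jar: Glass jar with metal lid and paper label, 50 mm in diameter, 85 mm high, about 0.25 kg. Origin at the centre of its underside, z up. It starts standing on the lowered flap in front of the box.
- tray: Fixed low square tray of light wood, 150 x 150 mm outside, walls 5 mm thick and 14 mm high, floor 5 mm above the counter. Origin at the centre of its underside. It stands to the left or right of the cabinet.
- bowl: Bystander: copper bowl, 120 mm across, 45 mm high, on the other side from the tray. Origin at the centre of its underside.
- bottle: Bystander: amber bottle, 60 mm in diameter, 160 mm high, at the far left. Origin at the centre of its underside.
- stamp: Bystander: wooden printing stamp, block 90 x 70 x 30 mm with an upright peg handle, 70 mm high in all, at the far right. Origin at the centre of its underside.

How it is judged:
By the outcome, as a careful person would: the job done as asked, in the order asked, and still so for the second after the job is handed in, with the robot touching nothing.
It also fails if it takes over 62 s, if anything falls off the work surface, if the arm or the gripper's body presses on something with over 40 N, if the wrist force passes 120 N, or if a joint passes its speed limit or range.

## Robot

A 6-joint arm with a two-finger parallel gripper is mounted at the origin on the work surface. World frame = base frame: x ahead of the robot, y to its left, z up, the work surface at z = 0. Lengths are in mm, angles in rad, forces in N, time in s.
With the tool pointing down it reaches from about 350 to 875 mm from the base axis. Payload 4.2 kg.
Tool frame: the origin (TCP) lies midway between the tips of the shut fingers; the grasp point (between the pads) lies 19 mm behind it (arm.grip_depth is the distance from the TCP to the grasp point, in mm); z points along the fingers, x is the direction in which the jaws open and shut, and the axes are right-handed (so a half turn about z gives the same grasp; the last joint's range is limited). The gripper opens to 85 mm and grips with 20 to 120 N. Pads are 22 mm wide; open, the fingers measure 114 mm over their backs; the gripper's body (76 mm by 85 mm) begins 54 mm behind the grasp point. The pads swing forward as they close: fully open they stand 13 mm farther back than shut.
Start: joints at [-0.929, 0.385, 0.008, 0, -1.194, -0.259], TCP at [233.463, -579.736, 231.312] pointing down, gripper open.
Joint ranges: [-3.14, 3.14], [-1.21, 2.06], [-1.07, 1.41], [-3.16, 2.05], [-2.99, -0.16], [-3.1, 3.1]. Speed limits (rad/s): [2.79, 2.79, 3.14, 3.14, 3.14, 3.14].

## Interface

Orientations are given as a unit quaternion [x, y, z, w].
In Python, from bench import arm, eyes, find_in, silhouettes gives the robot as it stands. The module is installed in compiled form; this text tells all that it offers.
- The arm moves only by the tool play_rows, never from a script. Its arguments are lists of equal length, an entry for each row: "offset": the shift along the world's x, y, z in mm, a list of three; "turn": the turn about the world's z in rad. In form: {"offset": [[x, y, z], ...], "turn": [turn, ...]}. A call has 1 to 12 rows; each row shifts and turns the pose as measured when the row begins; what a row does not reach is not made up. A row lasts 1/10 s, in which the tool goes at most 50 mm and 8.59 degrees, less where a joint would pass 70% of its speed; a pose out of reach is approached as far as the arm can. A call is refused whole if a number of a shift passes 50 or a number of a turn 0.15, either way. A call with a gripper value outside its range is refused whole. "grip" is the gripper's target within -1 to 1 (fully open at 1, half-way at 0, shut at -1), set as the call begins (left out, the last holds). The fingers move at their own pace and stop on an object; the grip force is fixed at half the most. Time passes only in rows, so rows that do not move let the fingers close. It gives the time, the measured TCP pose, the force and the opening at its end, in the units of the state.
- arm.read_state(): the state, without advancing time (a new reading comes with each control period).
- eyes.get_image(name): name is "scene" or "top" or "wrist"; returns (picture, depth): 420x560x3 uint8, red, green, blue; 420x560 float32, mm along the optical axis (not along the pixel's ray), 0 where there is no reading.
- eyes.camera_params(name): a dict with "camera_matrix" (3x3 intrinsics, pixels), "camera_from_world" (4x4, takes a point from world to camera coordinates). Camera axes: x right, y down, z forward; pixel columns grow to the right and rows downward; lengths in mm; the calibration is good to about 2 mm. A picture is of the moment at which its call begins: read the wrist's pose just before it. camera_params takes no time and is no camera call; for the wrist camera it gives the pose at the moment of the call.
- arm.job_done(): hands the job in, once; it reports no verdict.
Trained networks look in the newest picture that a camera, given by its name, has taken for a name from the list of things; names that differ only in an ending like _2 or _b are one class to them, and where a whole thing is asked for, a point or a joint stands for the part that bears it (a point fixed in the world has none). Each returns a list of dicts, best first, with "score" (0 to 1); they miss things now and then, are a little off and sometimes report something else, mostly with a low value. They report only what shows in the picture. A call takes as long as a camera call.
- find_in(camera, query): "bbox" ([centre column, centre row, width, height] in pixels, round what is visible of it).
- silhouettes(camera, query): "mask" (420x560 bool, what is visible of it) and "bbox" ([centre column, centre row, width, height] in pixels, round what is visible of it).
The state is a dict: "clock": time; "joints": joint angles; "joint_vel": joint speeds; "joint_efforts": joint torques, N m; "position": TCP position; "ee_rot": TCP orientation; "contact_force": force on the tool from outside, world axes, zero at the start; "wrist_torque": the same for the moment, N m; "gripper_width": finger opening in mm.
Only numpy, scipy, OpenCV 4.12 (cv2) and the standard library are available. Lean on these libraries where they do the work, as an engineer would, in place of code of your own. Each camera call takes 0.05 s, during which the arm holds its last target. There are 200 camera calls.

## Working session

There is one attempt and no reset: what is moved stays moved. The work goes in short steps, Python scripts to look and compute and a tool call to move; the robot and the scene stay as the last step left them, time stands still between calls to the robot, and variables do not carry over. Pictures are saved under pics/ and viewed, on a budget of 10 in all, crops included, one or two more only if the job needs it, and the job is handed in when it is done.

Besides the shell and the picture viewer there is one more tool, called after "Request:" as name([rows], argument=value, ...), one row to a line, values as JSON. play_rows: Moves the arm, as the interface text tells. Its arguments: {"type":"object","properties":{"offset":{"type":"array","items":{"type":"array","items":{"type":"number"}}},"turn":{"type":"array","items":{"type":"number"}},"grip":{"type":"number"}},"required":["offset","turn"]}

```bash
mkdir -p pics
cat > h.py <<'E'
import numpy as np, cv2
from bench import arm, eyes, find_in, silhouettes
def cloud(cam,d,mask=None):
    p=eyes.camera_params(cam);K=np.array(p["camera_matrix"]);T=np.linalg.inv(np.array(p["camera_from_world"]))
    m=d>0
    if mask is not None:m&=mask
    v,u=np.nonzero(m);z=d[v,u]
    c=np.stack([(u-K[0,2])/K[0,0]*z,(v-K[1,2])/K[1,1]*z,z,np.ones_like(z)])
    return (T@c)[:3].T,u,v
def save(im,n):cv2.imwrite(f"pics/{n}.png",im[:,:,::-1])
E
python3 - <<'E'
from h import *
s=arm.read_state();print(s["clock"],s["position"],s["ee_rot"],s["gripper_width"],arm.grip_depth)
for c in("scene","top"):
    im,d=eyes.get_image(c);save(im,c+"0")
    for q in("jar","box","tray","cabinet","flap","bowl","bottle","stamp"):
        r=silhouettes(c,q)
        if r:
            P,u,v=cloud(c,d,r[0]["mask"])
            print(c,q,round(r[0]["score"],2),np.round(r[0]["bbox"]),len(P),"lo",np.percentile(P,2,0).round(),"med",np.median(P,0).round(),"hi",np.percentile(P,98,0).round())
        else:print(c,q,None)
print(s["clock"],arm.read_state()["clock"])
a,b=cv2.imread("pics/scene0.png"),cv2.imread("pics/top0.png")
E
```

```text
0.0 [ 233.22968402 -579.22057635  230.19957643] [ 5.59783573e-01  8.28638111e-01  5.88114347e-04 -9.41733753e-04] 85.15836777710904 18.700000000000003
scene jar 0.73 [257. 220.  23.  29.] 440 lo [503. -44.  46.] med [533. -25. 126.] hi [549.  -0. 134.]
scene box 0.69 [265. 239.  54.  42.] 1146 lo [578. -92.  92.] med [607. -37. 146.] hi [636.  25. 150.]
scene tray 0.71 [364. 180.  77.  52.] 2460 lo [397. 248.   0.] med [474. 326.   6.] hi [550. 401.  17.]
scene cabinet 0.57 [284. 278. 164. 161.] 13769 lo [ 455. -147.   13.] med [740. -37. 170.] hi [819. 107. 176.]
scene flap 0.83 [254. 241.  97.  80.] 1669 lo [ 438. -156.   38.] med [520. -93.  45.] hi [592.  84.  50.]
scene bowl 0.97 [133. 253.  46.  43.] 1619 lo [ 395. -376.    2.] med [ 435. -324.   22.] hi [ 504. -269.   48.]
scene bottle 0.77 [399. 234.  28.  45.] 1041 lo [668. 259.   3.] med [703. 277.  96.] hi [721. 311. 162.]
scene stamp 0.98 [156. 344.  41.  51.] 1378 lo [ 648. -376.    3.] med [ 702. -339.   31.] hi [ 738. -304.   72.]
top jar 0.88 [294. 227.  20.  27.] 426 lo [503. -39.  58.] med [522. -16. 128.] hi [547.   6. 132.]
top box 0.6 [296. 188.  53.  48.] 2097 lo [575. -84.  63.] med [609. -27. 144.] hi [654.  29. 148.]
top tray 0.74 [153. 258.  69.  74.] 3692 lo [399. 253.   1.] med [473. 329.   5.] hi [548. 402.  16.]
top cabinet 0.85 [292. 184. 121. 179.] 13567 lo [ 450. -142.   40.] med [670. -16. 169.] hi [803. 104. 175.]
top flap 0.82 [300. 228. 114.  84.] 4608 lo [ 441. -151.   37.] med [540. -43.  43.] hi [617.  90.  48.]
top bowl 0.97 [423. 260.  50.  47.] 1925 lo [ 398. -374.    2.] med [ 452. -330.   19.] hi [ 503. -272.   46.]
top bottle 0.71 [164. 164.  33.  34.] 798 lo [663. 262.  15.] med [681. 281. 105.] hi [711. 312. 162.]
top stamp 0.62 [418. 164.  34.  41.] 1157 lo [ 646. -372.    0.] med [ 687. -331.   29.] hi [ 739. -301.   71.]
0.0 0.9
```

Run:
```python
from h import *
ims=[]
for c in("top","scene"):
    im,d=eyes.get_image(c);ims.append(im)
    P,u,v=cloud(c,d)
    def rect(n,m):
        Q=P[m].astype(np.float32)
        # largest connected via pixel mask
        M=np.zeros(d.shape,np.uint8);M[v[m],u[m]]=1
        k,l,st,_=cv2.connectedComponentsWithStats(M);b=1+np.argmax(st[1:,4]);s=l[v[m],u[m]]==b
        r=cv2.minAreaRect(Q[s][:,:2]);print(c,n,s.sum(),np.round(r[0]),np.round(r[1]),round(r[2],1),"corn",np.round(cv2.boxPoints(r)).tolist(),"z",np.median(Q[s][:,2]).round(1))
    x,y,z=P.T
    R=(x>450)&(x<850)&(abs(y+20)<170)
    rect("roof",R&(z>164)&(z<180))
    rect("boxtop",R&(z>138)&(z<156)&(x>560))
    rect("jarlid",(x>480)&(x<570)&(abs(y+18)<45)&(z>122)&(z<137))
    rect("flap",(x>400)&(abs(y+20)<170)&(z>36)&(z<50))
    rect("tray",(x>370)&(x<580)&(y>220)&(y<430)&(z>9)&(z<20))
cv2.imwrite("pics/b.png",np.vstack([ims[0][90:360,60:500],ims[1][90:400,60:500]])[:,:,::-1])
```

```text
Traceback (most recent call last):
cv2.error: OpenCV(4.12.0) /io/opencv/modules/imgproc/src/convhull.cpp:143: error: (-215:Assertion failed) total >= 0 && (depth == CV_32F || depth == CV_32S) in function 'convexHull'
```

```bash
cat > m.py <<'E'
from h import *
def measure(n,cams=("top","scene")):
  ims=[]
  for c in cams:
    im,d=eyes.get_image(c);ims.append(im)
    P,u,v=cloud(c,d)
    def rect(n,m):
        Q=P[m]
        M=np.zeros(d.shape,np.uint8);M[v[m],u[m]]=1
        k,l,st,_=cv2.connectedComponentsWithStats(M)
        if k<2: print(n,None);return
        b=1+np.argmax(st[1:,4]);s=l[v[m],u[m]]==b
        r=cv2.minAreaRect(np.ascontiguousarray(Q[s][:,:2],dtype=np.float32));print(c,n,s.sum(),np.round(r[0]),np.round(r[1]),round(r[2],1),"corn",np.round(cv2.boxPoints(r)).tolist(),"z",np.median(Q[s][:,2]).round(1))
    x,y,z=P.T
    R=(x>450)&(x<850)&(abs(y+20)<170)
    rect("roof",R&(z>164)&(z<180))
    rect("boxtop",R&(z>138)&(z<156)&(x>560))
    rect("jarlid",(x>480)&(x<570)&(abs(y+18)<45)&(z>122)&(z<137))
    rect("flap",(x>400)&(abs(y+20)<170)&(z>36)&(z<50))
    rect("tray",(x>370)&(x<580)&(y>220)&(y<430)&(z>9)&(z<20))
  cv2.imwrite(f"pics/{n}.png",np.vstack([ims[0][90:360,60:500]]+[i[90:400,60:500] for i in ims[1:]])[:,:,::-1])
E
python3 -c "
from m import *
measure('b')"
```

```text
top roof 7759 [729. -10.] [162. 250.] 6.5 corn [[635.0, 105.0], [663.0, -144.0], [824.0, -126.0], [796.0, 123.0]] z 171.4
top boxtop 1790 [618. -27.] [ 77. 120.] 7.6 corn [[572.0, 27.0], [588.0, -92.0], [664.0, -82.0], [648.0, 37.0]] z 144.6
top jarlid 316 [527. -17.] [42. 43.] 89.1 corn [[505.0, -38.0], [548.0, -39.0], [548.0, 4.0], [506.0, 4.0]] z 128.4
top flap 5508 [561. -29.] [246. 250.] 6.3 corn [[425.0, 81.0], [452.0, -167.0], [697.0, -140.0], [669.0, 108.0]] z 43.6
top tray 525 [474. 328.] [150. 152.] 8.6 corn [[389.0, 392.0], [411.0, 242.0], [560.0, 264.0], [537.0, 414.0]] z 13.1
scene roof 7821 [728. -12.] [163. 251.] 6.4 corn [[633.0, 103.0], [661.0, -146.0], [823.0, -128.0], [795.0, 122.0]] z 172.8
scene boxtop 1057 [608. -31.] [ 60. 121.] 6.3 corn [[571.0, 26.0], [584.0, -94.0], [644.0, -88.0], [631.0, 32.0]] z 145.8
scene jarlid 242 [525. -19.] [41. 46.] 67.2 corn [[496.0, -30.0], [538.0, -47.0], [554.0, -9.0], [512.0, 8.0]] z 129.7
scene flap 1908 [590. -28.] [308. 250.] 6.0 corn [[424.0, 80.0], [450.0, -169.0], [756.0, -137.0], [730.0, 112.0]] z 44.6
scene tray 456 [472. 325.] [154. 154.] 8.2 corn [[385.0, 391.0], [407.0, 238.0], [559.0, 260.0], [537.0, 412.0]] z 13.4
```

View pics/b.png

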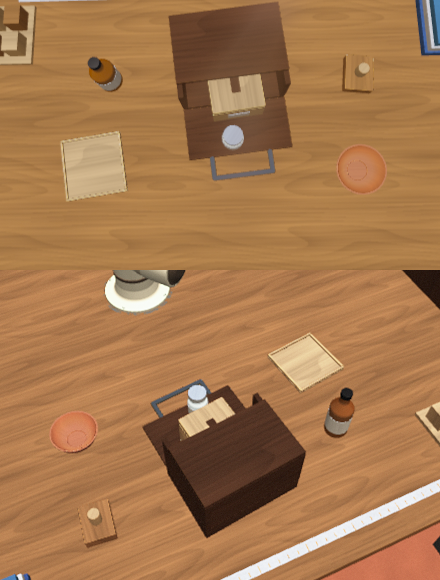

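Request:
play_rows([
  [22,42,0],
  [22,42,0],
  [22,42,0],
  [22,42,0],
  [22,42,0],
  [22,42,0],
  [22,42,0],
  [22,42,0],
  [22,42,0],
  [22,42,0],
  [22,42,0],
  [22,42,0],
], turn=[-0.05,-0.05,-0.05,-0.05,-0.05,0,0,0,0,0,0,0], grip=1)

```text
clock: 2.25
position: [501.7, -60.6, 232.8]
ee_rot: [0.666, 0.746, 0.001, 0.003]
contact_force: [-0.2, 0.0, 0.6]
gripper_width: 85.5
```

Request:
play_rows([
  [24,42,0],
  [2,3,0],
  [0,0,0],
], turn=[0,0,0])

```text
clock: 2.55
position: [530.6, -8.8, 233.0]
ee_rot: [0.663, 0.748, 0.002, 0.004]
contact_force: [-0.2, -0.3, -0.1]
gripper_width: 85.4
```

Run:
```python
from h import *
s=arm.read_state();print(s["clock"],s["position"],s["ee_rot"])
im,d=eyes.get_image("wrist");save(im,"w1")
for q in("jar","box"):
    for r in silhouettes("wrist",q)[:1]:
        P,u,v=cloud("wrist",d,r["mask"]);print(q,r["score"],r["bbox"],np.percentile(P,3,0).round(),np.percentile(P,97,0).round())
        if q=="jar":
            t=P[P[:,2]>120];print(len(t),cv2.minEnclosingCircle(np.ascontiguousarray(t[:,:2],dtype=np.float32)))
            t=P[P[:,2]<115];print(len(t),cv2.minEnclosingCircle(np.ascontiguousarray(t[:,:2],dtype=np.float32)))
```

```text
2.55 [530.63528708  -8.75700288 233.04193137] [0.6633973  0.7482538  0.00220495 0.00392527]
jar 0.74 [264.8, 192.3, 62.2, 74.4] [501. -40.  64.] [544.   0. 131.]
2368 ((525.0216674804688, -19.631250381469727), 22.558895111083984)
792 ((539.691162109375, -22.209993362426758), 40.127113342285156)
box 0.98 [241.3, 286.6, 148.4, 128.9] [572. -84.  61.] [659.  25. 148.]
```

View pics/w1.png

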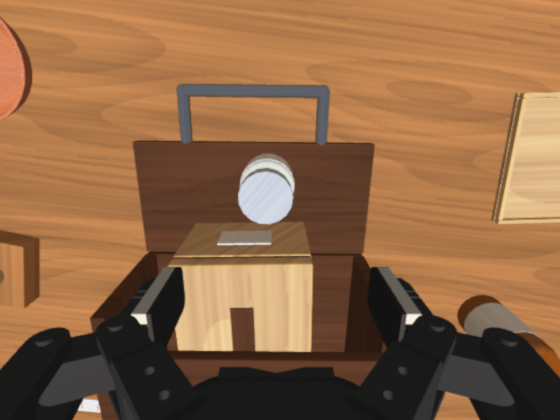

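Request:
play_rows([
  [-5,-10,-10],
  [0,0,-40],
  [0,0,-40],
  [0,0,-35],
  [0,0,0],
], turn=[0,0,0,0,0])

```text
clock: 3.2
position: [520.0, -29.4, 105.6]
ee_rot: [0.668, 0.744, 0.004, 0.005]
contact_force: [-1.4, -0.1, -0.5]
gripper_width: 85.4
```

Request:
play_rows([
  [4,8,0],
  [0,0,0],
  [0,0,0],
], turn=[0,0,0])

```text
clock: 3.5
position: [525.6, -23.0, 109.0]
ee_rot: [0.669, 0.743, 0.005, 0.007]
contact_force: [0.1, 0.5, 0.1]
gripper_width: 85.3
```

Request:
play_rows([
  [0,3,-14],
  [0,0,-14],
  [0,0,0],
  [0,0,0],
], turn=[0,0,0,0])

```text
clock: 3.9
position: [530.4, -18.8, 87.4]
ee_rot: [0.668, 0.744, 0.011, 0.011]
contact_force: [0.1, -0.7, 0.5]
gripper_width: 85.4
```

Request:
play_rows([
  [0,0,0],
  [0,0,0],
  [0,0,0],
  [0,0,0],
  [0,0,0],
  [0,0,0],
], turn=[0,0,0,0,0,0], grip=-1)

```text
clock: 4.5
position: [532.2, -18.1, 90.8]
ee_rot: [0.668, 0.744, 0.014, 0.013]
contact_force: [-0.1, 0.8, 0.2]
gripper_width: 46.4
```

Request:
play_rows([
  [0,0,0],
  [0,0,0],
], turn=[0,0])

```text
clock: 4.7
position: [532.3, -18.0, 90.8]
ee_rot: [0.668, 0.744, 0.014, 0.013]
contact_force: [-0.8, 0.4, 0.7]
gripper_width: 46.2
```

Request:
play_rows([
  [0,0,20],
  [0,0,40],
  [0,10,20],
], turn=[0,0,0])

```text
clock: 5.0
position: [526.9, -9.6, 166.9]
ee_rot: [0.67, 0.743, 0.008, 0.008]
contact_force: [1.0, 0.6, -3.3]
gripper_width: 46.1
```

Run:
```python
from h import *
s=arm.read_state();print(s["clock"],s["position"],s["ee_rot"],s["contact_force"],s["gripper_width"])
im,d=eyes.get_image("wrist");save(im,"w2")
```

```text
5.0 [526.94733539  -9.55852837 166.88687759] [0.66956553 0.74267168 0.0076465  0.00789375] [ 0.9604764   0.565608   -3.29545358] 46.1009991406227
```

View pics/w2.png

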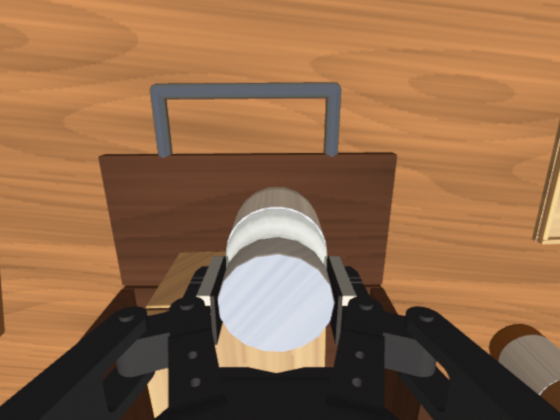

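Request:
play_rows([
  [-3,20,0],
  [-6,42,0],
  [-6,42,0],
  [-6,42,0],
  [-6,42,0],
  [-6,42,0],
  [-6,42,0],
  [-4,30,0],
  [0,12,0],
], turn=[0,0,0,0,0,0,0,0,0])

```text
clock: 5.95
position: [475.3, 311.8, 156.9]
ee_rot: [0.672, 0.741, 0.001, 0.005]
contact_force: [0.2, -0.6, -3.5]
gripper_width: 46.4
```

Request:
play_rows([
  [3,10,-15],
  [0,2,-35],
  [0,0,-25],
  [0,0,-8],
], turn=[0,0,0,0])

```text
clock: 6.35
position: [477.1, 324.4, 68.2]
ee_rot: [0.671, 0.741, -0.0, 0.005]
contact_force: [-0.0, -0.1, -4.7]
gripper_width: 46.0
```

Request:
play_rows([
  [0,0,-6],
  [0,0,-4],
], turn=[0,0])

```text
clock: 6.55
position: [476.9, 322.7, 56.3]
ee_rot: [0.672, 0.741, -0.002, 0.005]
contact_force: [-0.3, -0.3, -3.2]
gripper_width: 46.3
```

Run:
```python
from h import *
s=arm.read_state();print(s["clock"],s["position"],s["ee_rot"],s["contact_force"],s["gripper_width"])
for c in("top","scene"):
    im,d=eyes.get_image(c);save(im[150:400,80:480],c+"j")
    for r in silhouettes(c,"jar")[:1]:
        P,u,v=cloud(c,d,r["mask"]);print(r["score"],r["bbox"],np.percentile(P,3,0).round(),np.percentile(P,97,0).round())
```

```text
6.55 [476.8628807  322.67295224  56.3199307 ] [ 0.67160954  0.74088354 -0.00228458  0.00519551] [-0.32194576 -0.26122564 -3.19487768] 46.305853611749974
0.64 [153.7, 261.1, 25.4, 13.4] [447. 297.  12.] [470. 329.  96.]
0.63 [365.1, 172.4, 23.7, 31.6] [461. 296.   7.] [494. 337.  99.]
```

View pics/scenej.png

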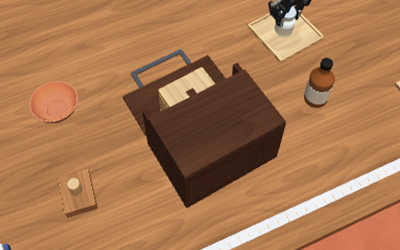

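Request:
play_rows([
  [0,0,-4],
  [0,0,-2],
], turn=[0,0])

```text
clock: 6.95
position: [478.5, 324.7, 53.6]
ee_rot: [0.671, 0.741, 0.002, 0.005]
contact_force: [0.0, -0.7, -3.4]
gripper_width: 46.4
```

Request:
play_rows([
  [0,0,-3],
  [0,0,-1],
], turn=[0,0])

```text
clock: 7.15
position: [479.0, 325.1, 51.9]
ee_rot: [0.671, 0.741, 0.002, 0.006]
contact_force: [-2.8, -2.0, 4.2]
gripper_width: 46.4
```

Request:
play_rows([
  [0,0,0],
  [0,0,0],
  [0,0,0],
  [0,0,0],
], turn=[0,0,0,0], grip=1)

```text
clock: 7.55
position: [480.6, 326.8, 53.6]
ee_rot: [0.671, 0.742, 0.005, 0.006]
contact_force: [-0.3, -0.0, 0.6]
gripper_width: 85.4
```

Request:
play_rows([
  [0,0,10],
  [0,0,30],
  [0,0,45],
  [0,0,20],
], turn=[0,0,0,0])

```text
clock: 7.95
position: [479.1, 324.7, 159.9]
ee_rot: [0.671, 0.742, 0.001, 0.006]
contact_force: [0.1, -0.3, 0.2]
gripper_width: 85.4
```

Run:
```python
from h import *
s=arm.read_state();print(s["clock"],s["position"],s["ee_rot"],s["contact_force"],s["gripper_width"])
im,d=eyes.get_image("wrist");save(im,"w3")
P,u,v=cloud("wrist",d);t=P[(abs(P[:,0]-473)<50)&(abs(P[:,1]-325)<50)&(P[:,2]>80)&(P[:,2]<100)]
print(len(t),cv2.minEnclosingCircle(np.ascontiguousarray(t[:,:2],dtype=np.float32)),np.median(t[:,2]))
A=np.c_[t[:,:2],np.ones(len(t))];print(np.linalg.lstsq(A,t[:,2],rcond=None)[0])
```

```text
7.95 [479.06503672 324.74644518 159.93083502] [0.67057727 0.74181264 0.0011458  0.00623085] [ 0.14455273 -0.2895441   0.17297797] 85.44772607460068
3128 ((472.71038818359375, 325.5578918457031), 22.413373947143555) 93.4502747084567
[6.05567307e-02 7.82521557e-03 6.19751705e+01]
```

View pics/w3.png

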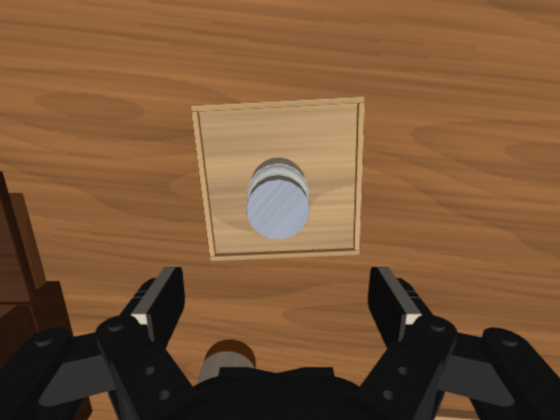

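Request:
play_rows([
  [0,-20,0],
  [4,-40,0],
  [4,-40,0],
  [4,-40,0],
  [4,-40,0],
  [4,-40,0],
  [4,-40,0],
  [4,-40,0],
  [3,-35,0],
  [0,-10,0],
  [0,0,0],
], turn=[-0.14,-0.14,-0.14,-0.14,-0.14,-0.14,-0.14,-0.14,-0.14,-0.14,-0.1], grip=0.4)

```text
clock: 9.1
position: [518.4, -65.2, 170.1]
ee_rot: [0.996, 0.087, 0.005, -0.023]
contact_force: [0.8, 0.2, 0.0]
gripper_width: 59.6
```

```bash
cat > st.py <<'E'
from h import *
from scipy.spatial.transform import Rotation as R
s=arm.read_state();M=R.from_quat(s["ee_rot"]).as_matrix()
y=.112;Rc=np.array([[np.cos(y),np.sin(y)],[-np.sin(y),np.cos(y)]])
print(s["clock"],np.round(s["position"],1),"cab",np.round(Rc@(np.array(s["position"][:2])-[619,-23]),1),"yaw",round(np.arctan2(M[1,0],M[0,0]),3),"zaxis",np.round(M[:,2],3),np.round(s["contact_force"],1),round(s["gripper_width"],1),np.round(s["joints"],2))
E
python3 st.py
```

```text
9.1 [518.4 -65.2 170.1] cab [-104.7  -30.7] yaw 0.175 zaxis [ 0.005  0.046 -0.999] [0.8 0.2 0. ] 59.6 [ 0.16  0.27 -0.31 -0.05 -0.98 -3.1 ]
```

Request:
play_rows([
  [-1,2,0],
  [-1,2,0],
  [0,2,0],
  [0,2,0],
  [0,2,0],
  [0,2,0],
  [0,2,0],
  [0,2,0],
  [0,2,0],
  [0,2,0],
  [0,2,0],
  [0,0,0],
], turn=[0.13,0.13,0.13,0.13,0.13,0.13,0.13,0.13,0.13,0.13,0.13,0.13])

```text
clock: 10.3
position: [516.6, -47.6, 175.6]
ee_rot: [0.626, 0.78, -0.01, -0.019]
contact_force: [-0.3, 0.1, 0.5]
gripper_width: 60.2
```

Request:
play_rows([
  [0,0,0],
  [0,0,0],
  [0,0,0],
  [0,0,0],
  [0,0,0],
  [0,0,0],
  [0,0,0],
  [0,0,0],
  [0,0,0],
  [0,0,0],
  [0,0,0],
], turn=[0.13,0.13,0.13,0.13,0.13,0.13,0.13,0.13,0.13,0.13,0.08])

```text
clock: 11.4
position: [516.7, -47.6, 180.8]
ee_rot: [-0.044, 0.999, -0.019, -0.006]
contact_force: [-0.8, 0.0, -0.4]
gripper_width: 59.4
```

```bash
python3 st.py
```

```text
11.4 [516.7 -47.6 180.8] cab [-104.4  -13. ] yaw -3.054 zaxis [-0.01  -0.038 -0.999] [-0.8  0.  -0.4] 59.4 [ 0.24  0.25 -0.34  0.04 -1.   -0.18]
```

Request:
play_rows([
  [-3,6,-15],
  [-3,2,-35],
  [0,0,-30],
  [0,0,-6],
], turn=[0.02,0,0,0])

```text
clock: 11.8
position: [512.6, -39.1, 97.0]
ee_rot: [-0.055, 0.998, -0.018, -0.0]
contact_force: [-0.6, -0.4, 0.2]
gripper_width: 59.4
```

```bash
python3 st.py
```

```text
11.8 [512.6 -39.1  97. ] cab [-107.6   -4.1] yaw -3.031 zaxis [ 0.001 -0.036 -0.999] [-0.6 -0.4  0.2] 59.4 [ 0.26  0.34 -0.46  0.05 -0.78 -0.19]
```

Request:
play_rows([
  [10,1,-4],
  [10,1,0],
  [10,1,0],
  [10,1,0],
  [10,1,0],
], turn=[0,0,0,0,0])

```text
clock: 12.3
position: [559.9, -35.9, 98.6]
ee_rot: [-0.055, 0.998, -0.02, -0.006]
contact_force: [-4.6, -0.3, 2.8]
gripper_width: 59.8
```

```bash
python3 st.py
```

```text
12.3 [559.9 -35.9  98.6] cab [-60.2  -6.2] yaw -3.031 zaxis [-0.01  -0.04  -0.999] [-4.6 -0.3  2.8] 59.8 [ 0.24  0.41 -0.34  0.05 -0.84 -0.17]
```

Request:
play_rows([
  [10,1,-2],
  [10,1,-2],
  [8,1,0],
  [5,1,0],
], turn=[0,0,0,0])

```text
clock: 12.7
position: [582.3, -35.0, 100.1]
ee_rot: [-0.054, 0.998, -0.022, -0.021]
contact_force: [-28.1, 1.7, 18.9]
gripper_width: 59.6
```

```bash
python3 st.py; python3 -c "
from m import *
measure('c')"
```

```text
12.7 [582.3 -35.  100.1] cab [-37.8  -7.8] yaw -3.034 zaxis [-0.04  -0.045 -0.998] [-28.1   1.7  18.9] 59.6 [ 0.24  0.46 -0.26  0.04 -0.91 -0.16]
top roof 5078 [730. -11.] [161. 251.] 6.0 corn [[637.0, 106.0], [663.0, -144.0], [823.0, -127.0], [796.0, 122.0]] z 171.4
top boxtop 31 [ 647. -134.] [35. 11.] 25.3 corn [[629.0, -136.0], [634.0, -146.0], [665.0, -131.0], [661.0, -121.0]] z 145.7
jarlid None
top flap 5639 [559. -29.] [244. 251.] 6.9 corn [[423.0, 80.0], [453.0, -169.0], [696.0, -139.0], [666.0, 110.0]] z 43.5
top tray 389 [474. 329.] [150. 150.] 8.6 corn [[389.0, 391.0], [411.0, 243.0], [560.0, 266.0], [537.0, 414.0]] z 13.3
scene roof 7846 [723. -12.] [174. 252.] 6.3 corn [[623.0, 103.0], [650.0, -147.0], [823.0, -128.0], [795.0, 122.0]] z 172.8
scene boxtop 494 [778. -52.] [313. 152.] 59.3 corn [[633.0, -148.0], [763.0, -226.0], [923.0, 43.0], [793.0, 121.0]] z 146.9
scene jarlid 22 [554. -42.] [17.  6.] 76.5 corn [[550.0, -49.0], [555.0, -51.0], [559.0, -35.0], [554.0, -33.0]] z 129.5
scene flap 1834 [566. -83.] [253. 147.] 6.3 corn [[432.0, -24.0], [448.0, -170.0], [700.0, -142.0], [684.0, 4.0]] z 44.7
scene tray 429 [473. 326.] [155. 154.] 8.7 corn [[385.0, 390.0], [408.0, 238.0], [561.0, 261.0], [538.0, 413.0]] z 13.2
```

View pics/c.png

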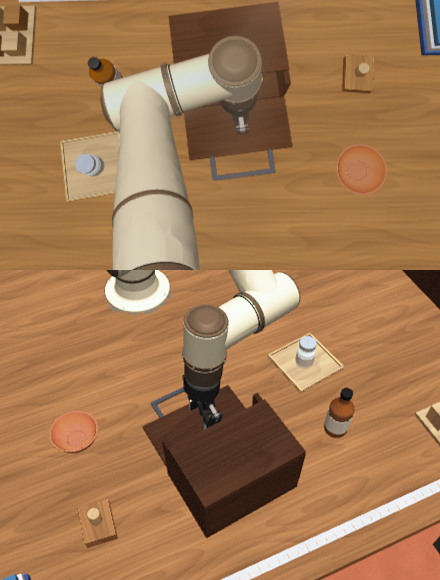

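Request:
play_rows([
  [-15,-2,4],
  [-25,-3,20],
  [-30,-3,40],
  [-25,-3,40],
  [0,0,20],
], turn=[0,0,0,0,0])

```text
clock: 13.3
position: [491.0, -45.7, 227.5]
ee_rot: [-0.055, 0.998, -0.022, -0.017]
contact_force: [1.6, 0.3, -1.0]
gripper_width: 60.0
```

```bash
python3 st.py
cat > box.py <<'E'
from h import *
import sys
y=.112;Rc=np.array([[np.cos(y),np.sin(y)],[-np.sin(y),np.cos(y)]])
im,d=eyes.get_image("wrist");save(im,sys.argv[1])
for r in silhouettes("wrist","box")[:1]:
    P,u,v=cloud("wrist",d,r["mask"]);C=np.c_[(P[:,:2]-[619,-23])@Rc.T,P[:,2]]
    f=C[(C[:,2]<135)&(C[:,2]>60)];t=C[C[:,2]>138]
    print(r["score"],np.round(r["bbox"]),len(f),len(t),"y",np.percentile(C[:,1],[1,99]).round())
    for a,b in((-70,-45),(-40,-15),(10,30),(30,55)):
        k=f[(f[:,1]>a)&(f[:,1]<b)];q=t[(t[:,1]>a)&(t[:,1]<b)]
        print(a,b,"front med",np.median(k[:,0]).round(1) if len(k) else None,"top min",np.percentile(q[:,0],2).round(1) if len(q) else None)
E
python3 box.py w4
```

```text
13.3 [491.  -45.7 227.5] cab [-129.8   -8.2] yaw -3.033 zaxis [-0.031 -0.045 -0.998] [ 1.6  0.3 -1. ] 60.0 [ 0.26  0.18 -0.31  0.04 -1.13 -0.17]
0.97 [ 79. 215. 115. 160.] 6169 6546 y [-67.  50.]
-70 -45 front med 22.0 top min 21.0
-40 -15 front med 21.2 top min 20.7
10 30 front med 20.7 top min 20.1
30 55 front med 20.6 top min 19.9
```

View pics/w4.png

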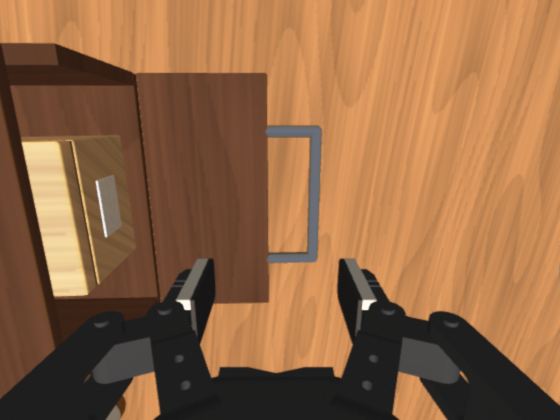

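```bash
cat > bar.py <<'E'
from h import *
y=.112;Rc=np.array([[np.cos(y),np.sin(y)],[-np.sin(y),np.cos(y)]])
for c in("wrist","top"):
    im,d=eyes.get_image(c);P,u,v=cloud(c,d);C=np.c_[(P[:,:2]-[619,-23])@Rc.T,P[:,2]]
    b=C[(C[:,2]>28)&(C[:,2]<55)&(C[:,0]>-200)&(C[:,0]<-160)&(abs(C[:,1])<60)]
    print(c,len(b),np.percentile(b,[3,50,97],axis=0).round(1).tolist())
    for s in(-1,1):
        k=b[b[:,1]*s>20];print(s,np.median(k,0).round(1))
E
python3 bar.py; python3 st.py
```

```text
wrist 1212 [[-184.0, -56.5, 37.6], [-177.7, -4.3, 42.0], [-173.0, 56.2, 43.9]]
-1 [-178.   -40.8   41.9]
1 [-177.6   39.5   42.1]
top 218 [[-181.3, -56.1, 37.8], [-176.7, 9.1, 42.5], [-170.1, 57.2, 46.8]]
-1 [-177.3  -44.3   42.5]
1 [-175.8   40.3   42.6]
13.5 [491.7 -45.3 223.9] cab [-129.   -8.] yaw -3.034 zaxis [-0.035 -0.045 -0.998] [-0.2  0.1 -0.3] 59.7 [ 0.26  0.18 -0.31  0.04 -1.12 -0.17]
```

Request:
play_rows([
  [-20,1,-20],
  [-25,1,-40],
  [-5,0,-40],
  [0,0,-20],
  [0,0,0],
], turn=[0,0,0,0,0], grip=-0.15)

```text
clock: 14.0
position: [442.1, -43.0, 96.7]
ee_rot: [-0.054, 0.998, -0.022, -0.019]
contact_force: [-0.3, -0.2, 0.4]
gripper_width: 36.0
```

```bash
python3 st.py
```

```text
14.0 [442.1 -43.   96.7] cab [-1.78e+02 -1.00e-01] yaw -3.034 zaxis [-0.036 -0.046 -0.998] [-0.3 -0.2  0.4] 36.0 [ 0.29  0.25 -0.6   0.05 -0.76 -0.22]
```

Exactly above the bar. Descend in steps.

Request:
play_rows([
  [0,0,-20],
  [0,0,-25],
  [0,0,-15],
  [0,0,-6],
], turn=[0,0,0,0])

```text
clock: 14.4
position: [447.5, -42.0, 29.4]
ee_rot: [-0.055, 0.998, -0.022, -0.017]
contact_force: [0.4, 0.1, 0.0]
gripper_width: 36.2
```

```bash
python3 st.py
```

```text
14.4 [447.5 -42.   29.4] cab [-172.6    0.2] yaw -3.033 zaxis [-0.031 -0.046 -0.998] [0.4 0.1 0. ] 36.2 [ 0.29  0.38 -0.67  0.06 -0.57 -0.24]
```

Request:
play_rows([
  [-5,-1,-5],
  [0,0,0],
], turn=[0,0])

```text
clock: 14.6
position: [443.2, -42.9, 24.0]
ee_rot: [-0.055, 0.998, -0.022, -0.017]
contact_force: [-0.6, -0.4, -0.4]
gripper_width: 36.3
```

Request:
play_rows([
  [0,0,0],
  [0,0,0],
  [0,0,0],
  [0,0,0],
], turn=[0,0,0,0], grip=-1)

```text
clock: 15.0
position: [442.1, -43.1, 25.6]
ee_rot: [-0.054, 0.998, -0.022, -0.017]
contact_force: [0.6, -0.5, -2.6]
gripper_width: 9.6
```

```bash
python3 st.py
```

```text
15.0 [442.1 -43.1  25.6] cab [-178.    -0.2] yaw -3.033 zaxis [-0.033 -0.046 -0.998] [ 0.6 -0.5 -2.6] 9.6 [ 0.29  0.38 -0.68  0.07 -0.56 -0.24]
```

Request:
play_rows([
  [0,0,18],
  [2,0,18],
  [4,0,17],
  [5,1,17],
], turn=[0,0,0,0])

```text
clock: 15.4
position: [452.7, -41.8, 95.1]
ee_rot: [-0.054, 0.998, -0.022, -0.019]
contact_force: [7.1, -6.4, -9.0]
gripper_width: 9.3
```

```bash
python3 st.py
```

```text
15.4 [452.7 -41.8  95.1] cab [-1.674e+02 -1.000e-01] yaw -3.033 zaxis [-0.035 -0.046 -0.998] [ 7.1 -6.4 -9. ] 9.3 [ 0.29  0.27 -0.58  0.05 -0.77 -0.22]
```

Request:
play_rows([
  [7,1,16],
  [9,1,15.5],
  [10,1,14.5],
  [11.5,1,13.5],
], turn=[0,0,0,0])

```text
clock: 15.8
position: [486.9, -38.2, 154.3]
ee_rot: [-0.053, 0.998, -0.021, -0.022]
contact_force: [0.7, -0.2, -9.1]
gripper_width: 9.5
```

```bash
python3 st.py
```

```text
15.8 [486.9 -38.2 154.3] cab [-133.    -0.3] yaw -3.036 zaxis [-0.043 -0.044 -0.998] [ 0.7 -0.2 -9.1] 9.5 [ 0.28  0.25 -0.42  0.04 -0.96 -0.19]
```

Request:
play_rows([
  [15.5,2,12.5],
  [14,1.5,11],
  [15,1.5,9.5],
  [15.5,2,8],
], turn=[0,0,0,0])

```text
clock: 16.2
position: [533.8, -32.9, 193.5]
ee_rot: [-0.052, 0.998, -0.021, -0.04]
contact_force: [-5.0, -0.9, 1.0]
gripper_width: 9.3
```

```bash
python3 st.py
```

```text
16.2 [533.8 -32.9 193.5] cab [-85.8  -0.4] yaw -3.039 zaxis [-0.078 -0.047 -0.996] [-5.  -0.9  1. ] 9.3 [ 0.26  0.3  -0.23  0.03 -1.13 -0.17]
```

Request:
play_rows([
  [16,2,5],
  [16.5,2,4.5],
  [17,2,3],
], turn=[0,0,0])

```text
clock: 16.5
position: [574.0, -28.5, 210.5]
ee_rot: [-0.052, 0.997, -0.023, -0.052]
contact_force: [-7.3, 0.9, 5.8]
gripper_width: 9.3
```

```bash
python3 st.py
```

```text
16.5 [574.  -28.5 210.5] cab [-45.3  -0.5] yaw -3.039 zaxis [-0.102 -0.052 -0.993] [-7.3  0.9  5.8] 9.3 [ 0.25  0.37 -0.09  0.03 -1.23 -0.15]
```

Request:
play_rows([
  [16,2,3],
  [16,2,1],
], turn=[0,0])

```text
clock: 16.7
position: [602.7, -25.3, 216.4]
ee_rot: [-0.052, 0.997, -0.024, -0.057]
contact_force: [-5.6, 0.0, 4.2]
gripper_width: 9.4
```

```bash
python3 st.py
```

```text
16.7 [602.7 -25.3 216.4] cab [-16.5  -0.5] yaw -3.039 zaxis [-0.112 -0.053 -0.992] [-5.6  0.   4.2] 9.4 [ 0.24  0.42  0.    0.03 -1.28 -0.14]
```

Request:
play_rows([
  [8,1,-1],
  [5,0.5,-1],
  [4,0.5,0],
], turn=[0,0,0])

```text
clock: 17.0
position: [611.0, -24.5, 217.4]
ee_rot: [-0.052, 0.996, -0.025, -0.07]
contact_force: [-7.3, -0.6, 0.8]
gripper_width: 9.1
```

```bash
python3 st.py
```

```text
17.0 [611.  -24.5 217.4] cab [-8.1 -0.6] yaw -3.04 zaxis [-0.137 -0.057 -0.989] [-7.3 -0.6  0.8] 9.1 [ 0.24  0.44  0.04  0.02 -1.32 -0.14]
```

Request:
play_rows([
  [6,0.5,0],
  [6,0.5,0],
], turn=[0,0])

```text
clock: 17.2
position: [611.0, -24.5, 217.4]
ee_rot: [-0.052, 0.995, -0.026, -0.085]
contact_force: [-13.9, 1.7, 4.9]
gripper_width: 9.6
```

```bash
python3 st.py
```

```text
17.2 [611.  -24.5 217.4] cab [-8.1 -0.6] yaw -3.041 zaxis [-0.167 -0.06  -0.984] [-13.9   1.7   4.9] 9.6 [ 0.23  0.46  0.07  0.02 -1.36 -0.14]
```

Request:
play_rows([
  [0,0,0],
  [0,0,0],
  [0,0,0],
], turn=[0,0,0], grip=0)

```text
clock: 17.5
position: [611.2, -24.5, 217.9]
ee_rot: [-0.052, 0.995, -0.026, -0.085]
contact_force: [1.0, -0.5, -0.7]
gripper_width: 43.0
```

```bash
python3 st.py
```

```text
17.5 [611.2 -24.5 217.9] cab [-7.9 -0.6] yaw -3.041 zaxis [-0.166 -0.06  -0.984] [ 1.  -0.5 -0.7] 43.0 [ 0.23  0.46  0.07  0.02 -1.36 -0.14]
```

Request:
play_rows([
  [2,1,15],
  [5,2,30],
  [7,2,40],
  [0,0,30],
], turn=[0,0,0,0])

```text
clock: 17.9
position: [624.6, -19.6, 331.7]
ee_rot: [-0.051, 0.994, -0.026, -0.088]
contact_force: [1.5, -0.2, 0.4]
gripper_width: 43.1
```

Request:
play_rows([
  [-25,0,5],
  [-45,0,0],
  [-45,0,0],
  [-45,0,0],
  [-20,0,0],
  [0,0,0],
], turn=[0,0,0,0,0,0])

```text
clock: 18.5
position: [444.3, -19.8, 342.5]
ee_rot: [-0.051, 0.995, -0.025, -0.076]
contact_force: [0.7, 0.2, 0.3]
gripper_width: 42.7
```

```bash
python3 st.py
cat > f.py <<'E'
from h import *
y=.112;Rc=np.array([[np.cos(y),np.sin(y)],[-np.sin(y),np.cos(y)]])
for c in("top","scene","wrist"):
    im,d=eyes.get_image(c);P,u,v=cloud(c,d);C=np.c_[(P[:,:2]-[619,-23])@Rc.T,P[:,2]]
    for n,lo,hi in(("bar",208,240),("upper",130,175),("lower",60,110)):
        b=C[(C[:,2]>lo)&(C[:,2]<hi)&(C[:,0]>-60)&(C[:,0]<25)&(abs(C[:,1])<(60 if n=="bar" else 110))]
        print(c,n,len(b),np.percentile(b,[5,50,95],axis=0).round(1).tolist() if len(b) else "")
    if c=="wrist":save(im,"w5")
    if c=="top":a=im
    if c=="scene":save(np.vstack([a[90:360,60:500],im[90:400,60:500]]),"f")
E
python3 f.py
```

```text
18.5 [444.3 -19.8 342.5] cab [-173.2   22.7] yaw -3.042 zaxis [-0.149 -0.057 -0.987] [0.7 0.2 0.3] 42.7 [ 0.33  0.09 -0.12  0.01 -1.52 -0.23]
top bar 5 [[-10.9, -59.4, 221.0], [-9.1, -59.0, 227.9], [-5.0, -58.5, 228.9]]
top upper 176 [[-12.3, -108.0, 135.6], [-11.0, -89.5, 168.6], [-1.7, -65.7, 173.8]]
top lower 83 [[-12.3, -106.9, 64.5], [-11.7, -87.9, 85.9], [-11.2, -68.6, 108.4]]
scene bar 288 [[-12.1, -53.9, 221.1], [-5.1, 0.2, 227.4], [-1.5, 53.8, 230.8]]
scene upper 1188 [[-11.3, -99.6, 133.2], [-2.5, -4.4, 159.7], [-0.2, 98.9, 173.8]]
scene lower 0 
wrist bar 3048 [[-12.5, -54.8, 222.4], [-9.2, -5.8, 227.3], [-3.0, 52.9, 229.0]]
wrist upper 8971 [[-12.9, -99.9, 134.1], [-11.5, -14.0, 158.5], [21.6, 92.5, 173.1]]
wrist lower 2903 [[-13.0, -101.2, 63.0], [-12.4, -12.9, 87.4], [-11.8, 95.7, 107.9]]
```

View pics/f.png

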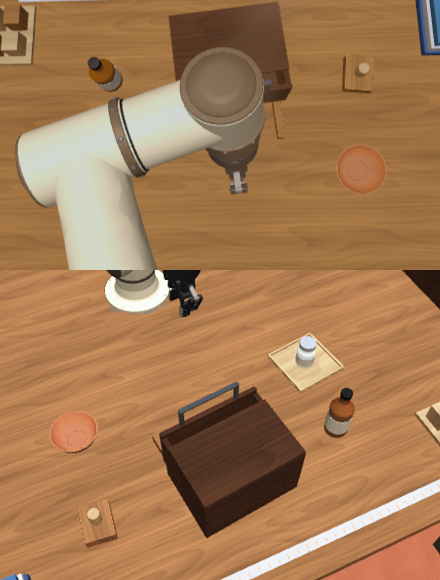

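```bash
python3 -c "
from bench import arm
arm.job_done()"; python3 st.py
```

```text
the job is handed in; nothing more can be done
the job is handed in; nothing more can be done
```

The cabinet is closed up and the job is handed in, after 18.5 s of robot time out of the 62 s allowed.

- **Jar:** I lifted it off the flap and lowered it into the tray until I felt contact (about 4 N), then let go. The last pictures show it standing upright near the tray's middle. The camera put its lid at 93 mm, where 90 mm was expected, which is within the calibration error.
- **Box:** I pushed it in with the flap still down. The wrist camera then measured its front edge about 20 mm behind the cabinet's front plane, at both corners. At the end of the push the wrist force reached about 28–34 N, probably because the gripper touched the roof edge, so I backed off.
- **Flap:** I gripped the bar and swung it up until it stopped against the cabinet, then let go and moved clear. After release its outer face stood 11.5 to 12.4 mm before the front plane at both the upper and lower heights, which matches an upright, shut 12 mm panel.
- **Bystanders:** The bowl, bottle and stamp look unmoved in the final pictures. I did not measure them again.

The tool slowly tilted during the work, reaching about 10° by the end, and I could not correct that with the moves available. I also had to turn the gripper back half a turn when its last joint reached its limit (-3.10 rad). The state never showed that limit passed.

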